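# Shut and start the bench centrifuge

## Robot

A 6-joint arm with a two-finger parallel gripper is mounted at the origin on the work surface. World frame = base frame: x ahead of the robot, y to its left, z up, the work surface at z = 0. Lengths are in m, angles in rad, forces in N, time in s.
With the tool pointing down it reaches from about 0.325 to 0.9 m from the base axis. Payload 6.1 kg.
Tool frame: the origin (TCP) lies at the very end of the fingers, on their centre line; the grasp point (between the pads) lies 19 mm behind it (ctrl.grip_depth is the distance from the TCP to the grasp point, in m); z points along the fingers, y is the line along which they close (so a half turn about z gives the same grasp; the last joint's range is limited). The gripper opens to 87 mm and grips with 3 to 60 N. Pads are 19 mm wide; open, the fingers measure 117 mm over their backs; the gripper's body (75 mm by 190 mm) begins 51 mm behind the grasp point.
Start: joints at [-1.302, 0.22, 1.526, -0, 1.395, -0.126], TCP at [0.24, -0.577, 0.223] pointing down, gripper open.
Joint ranges: [-2.98, 2.98], [-0.91, 2.08], [0.09, 2.57], [-1.24, 4.39], [0.2, 2.65], [-2.68, 2.68]. Speed limits (rad/s): [2.57, 2.57, 3.01, 3.14, 3.14, 3.14].

## Interface

Orientations are given as a 3x3 rotation matrix whose columns are the frame's x, y, z axes.
In Python, from rig import ctrl gives the robot as it stands. Calls block until the motion is done:
- ctrl.goto(position, orientation): joint-space move of the TCP to a pose.
- ctrl.servo_line(position, attitude=None, speed=0.15): straight line of the TCP; attitude=None keeps the orientation; speed is the mean speed in m/s.
- ctrl.set_joints(angles): joint-space move.
- ctrl.gripper_to(opening, grip_force=None): finger opening in m; grip_force is the grip in N (None keeps the last); returns when the fingers have stopped.
- ctrl.dwell(seconds).
- ctrl.inverse_kinematics(position, orientation): joint angles nearest the present ones, or None.
- ctrl.observe(): the state.
- ctrl.capture(name): name is "scene" or "top"; returns the picture (480x640x3 uint8, red, green, blue); there is no depth.
- ctrl.camera_info(name): a dict with "fov_y" (degrees; the focal length in pixels is half the picture's height over the tangent of half this angle, whatever the lens; pixels are square), "cx", "cy" (the principal point, pixels), "distortion" ([k1, k2, p1, p2, k3] as OpenCV has them; the pictures are not rectified), "cam_to_world" (4x4, takes a point from camera to world coordinates). Camera axes: x right, y up, looking along -z (the intrinsics and any distortion apply to the point x, -y, -z); pixel columns grow to the right and rows downward; lengths in m; the calibration is good to about 2 mm. A picture is of the moment at which its call begins. camera_info takes no time and is no camera call.
A pose or a line that the arm cannot do raises ctrl.Unreachable and nothing moves.
- ctrl.sign_off(): hands the job in; it is judged then, once.
The state is a dict: "clock": time; "q": joint angles; "joint_velocities": joint speeds; "tau": joint torques, N m; "ee_pos": TCP position; "tcp_rot": TCP orientation; "wrist_force": force on the tool from outside, world axes, zero at the start; "ft_torque": the same for the moment, N m; "finger_gap": finger opening in m; "grip_force": force on a finger pad.
Only numpy, scipy, OpenCV 4.12 (cv2) and the standard library are available. Lean on these libraries where they do the work, as an engineer would, in place of code of your own. Each camera call takes 0.05 s, during which the arm holds its last target. There are 200 camera calls.

## Task

Start the bench centrifuge: first push its open lid down until it is fully shut, then press the raised end of the rocker switch down to turn it on, and then press the long narrow start key all the way in and let it come back up. Do not press the small round stop key at all, and leave the tube rack, the tip box and the jar beside the machine where they stand. Everything is pushed or pressed; nothing is picked up, and the lid is not swung further open.

Things in the scene. Friction and masses are not known exactly. Their poses are not given: they have to be found in the camera images.
- centrifuge: White bench centrifuge, fixed, 280 (x) by 260 (y) by 130 mm high; origin: centre of its underside; x points from its front (nearer the robot) to its back, y to its left, z up. Flat top deck at z = 130 mm. Its front strip, x -140 to -80 mm, is the key panel: rocker, start key and stop key at x = -108 mm, y = +85, 0, -85 mm, in any order. Behind: open rotor chamber under the lid.
- lid (a joint): Opening of the lid in rad: 0 fully shut (flat on the deck), growing as its front edge rises; starts standing open at 0.5 to 0.85, travel ends at 1.3. The stiff hinge holds it wherever it is left; 1 to 3 N at the front edge pushes it down; it does not spring back.
- lid_hinge (a point): Middle of the lid's hinge line (along the centrifuge's y), at x = 125, z = 130 mm of the centrifuge. The lid is a grey slab with a dark window, 195 mm from hinge line to front edge, 230 wide, 20 thick; its underside passes through the hinge line (shut: top face 150 mm over the bench). A 70 mm wide lip at the middle of its front edge sticks out 11 mm more.
- lid_front (a point): Middle of the front edge of the lid's top (outer) face, 195 mm from the hinge line along the lid and 20 mm above its underside; moves with the lid.
- rocker (a joint): Angle of the rocker switch in rad: 0 off, 0.44 on (fully over). It stays where it is left.
- rocker_raised_end (a point): Place to press: on the rocker's top face, 15 mm from its pivot towards the end raised when off (right, -y of the centrifuge); moves with it. The rocker is a grey paddle 34 (x) by 44 (y) by 8 mm in a white frame, tilting about a line along the centrifuge's x, 4 mm above the deck. 2 to 3 N here moves this point about 6.5 mm down to fully on, a hard stop.
- start_key (a joint): Travel of the start key in m: 0 up, 0.006 fully in; sprung, starts to move at about 1.5 N, fully in at about 5 N, comes back by itself.
- start_key_top (a point): Centre of the top face of the start key, the long narrow grey key, 18 mm (x) by 62 mm (y), its top 12 mm above the deck when up; moves with the key.
- stop_key (a joint): Travel of the stop key in m: 0 up, 0.006 fully in; sprung like the start key. Not to be pressed.
- stop_key_top (a point): Centre of the top face of the stop key, the small round grey key, 22 mm in diameter, its top 12 mm above the deck when up.
- tube_rack: White rack of capped blood tubes, loose, 160 by 60 mm and 101 mm high; origin at the centre of its underside. Stands beside the centrifuge; to be left alone.
- tip_box: Blue pipette tip box with clear lid, loose, 122 by 87 mm and 68 mm high; origin at the centre of its underside. To be left alone.
- reagent_jar: Jar, loose, 64 mm in diameter, 100 mm high; origin at the centre of its underside. To be left alone.

How it is judged:
By the outcome, as a careful person would: the job done as asked, in the order asked, and still so for the second after the job is handed in, with the robot touching nothing.
It also fails if it takes over 51 s, if anything falls off the work surface, if the arm or the gripper's body presses on something with over 40 N, if the wrist force passes 120 N, or if a joint passes its speed limit or range.

## Working session

There is one attempt and no reset: what is moved stays moved. The work goes in short steps, each a Python script; the robot and the scene stay as the last script left them, time stands still between calls to the robot, and variables do not carry over. Pictures are saved under pics/ and viewed, at most 10 in all, crops included, and the job is handed in when it is done.

```bash
mkdir -p pics; python3 - <<'E'
from rig import ctrl
import cv2
for n in("scene","top"):
    cv2.imwrite(f"pics/{n}0.png",ctrl.capture(n)[:,:,::-1])
    print(n,ctrl.camera_info(n))
s=ctrl.observe();print(s["clock"],s["tcp_rot"],s["finger_gap"])
E
```

```text
scene {'fov_y': 54.149337740416414, 'cx': 321.39313240131685, 'cy': 233.47032095494538, 'distortion': array([-0.00079218,  0.        ,  0.        ,  0.        ,  0.        ]), 'cam_to_world': array([[-0.80588121, -0.33267128,  0.48978086,  1.1713497 ],
       [ 0.59160651, -0.41946131,  0.68851576,  0.9214843 ],
       [-0.0236053 ,  0.84461946,  0.53484648,  0.73688665],
       [ 0.        ,  0.        ,  0.        ,  1.        ]])}
top {'fov_y': 57.158104171923874, 'cx': 322.83197730309934, 'cy': 239.82811926830735, 'distortion': array([-0.00844476,  0.        ,  0.        ,  0.        ,  0.        ]), 'cam_to_world': array([[-1.87054556e-03,  9.96370140e-01, -8.51060863e-02,
         5.33471770e-01],
       [-9.99998251e-01, -1.86371195e-03,  1.59745982e-04,
         1.26003454e-01],
       [ 5.52896429e-07,  8.51062362e-02,  9.96371883e-01,
         1.07251923e+00],
       [ 0.00000000e+00,  0.00000000e+00,  0.00000000e+00,
         1.00000000e+00]])}
0.1 [[ 9.23064179e-01  3.84645700e-01 -4.55889960e-04]
 [ 3.84645901e-01 -9.23062654e-01  1.69343424e-03]
 [ 2.30557204e-04 -1.73850469e-03 -9.99998462e-01]] 0.08695849674231267
```

View pics/scene0.png

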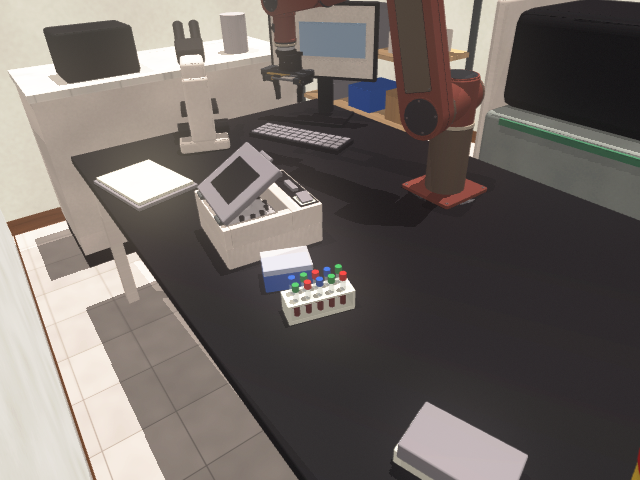

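View pics/top0.png

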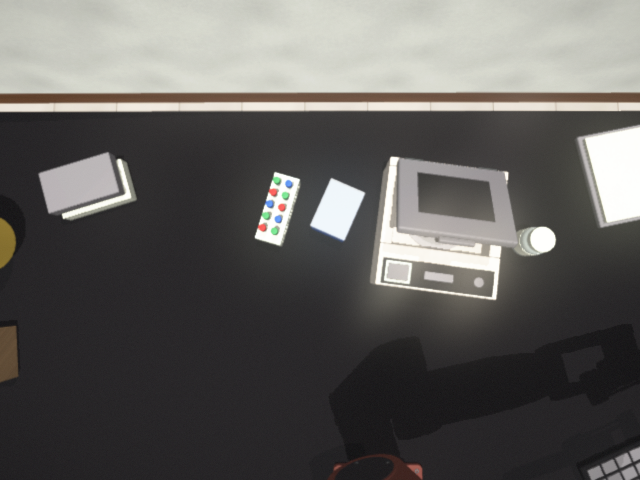

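The top view shows the machine with the rocker at about (397,272), the start key at (438,278), the stop key at (479,283), and the lid's front edge at about y = 242. The jar is close to the machine's right side at (540,240). I'll zoom in.

```bash
python3 - <<'E'
import cv2
im=cv2.imread("pics/top0.png")[150:305,365:565]
cv2.imwrite("pics/crop.png",cv2.resize(im,None,fx=3.8,fy=3.8,interpolation=cv2.INTER_CUBIC))
E
```

```text
(no output)
```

View pics/crop.png

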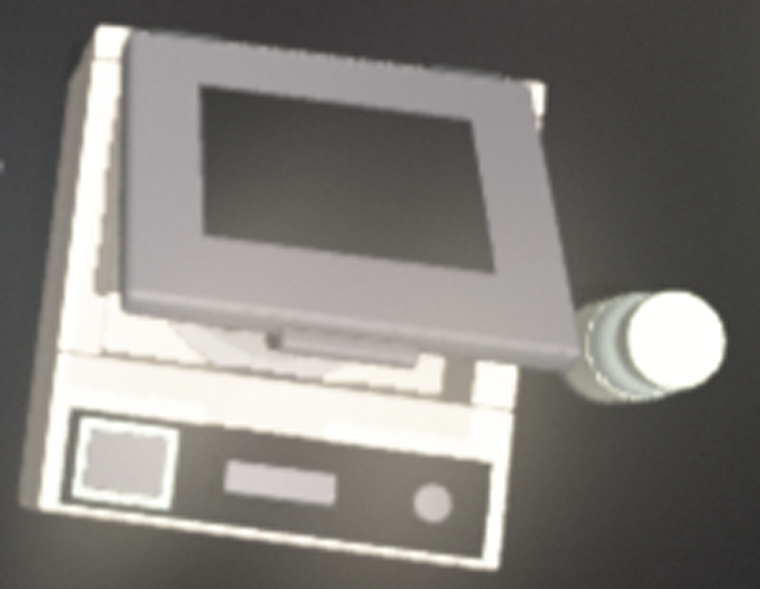

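```bash
cat > h.py <<'E'
import numpy as np,cv2
from rig import ctrl
def proj(n,P):
    c=ctrl.camera_info(n);f=240/np.tan(np.radians(c["fov_y"]/2))
    T=np.linalg.inv(c["cam_to_world"])@np.c_[P,np.ones(len(P))].T
    X=(T[:3]*np.array([[1],[-1],[-1]])).T.copy()
    K=np.array([[f,0,c["cx"]],[0,f,c["cy"]],[0,0,1]])
    return cv2.projectPoints(X,np.zeros(3),np.zeros(3),K,c["distortion"])[0][:,0]
def toW(p,P):
    c,s=np.cos(p[2]),np.sin(p[2]);P=np.atleast_2d(P)
    return np.c_[p[0]+c*P[:,0]-s*P[:,1],p[1]+s*P[:,0]+c*P[:,1],P[:,2]]
def lid(th,r,y,h): # point r along the lid, h above underside
    return [.125-r*np.cos(th)+h*np.sin(th),y,.13+r*np.sin(th)+h*np.cos(th)]
E
python3 - <<'E'
from h import *
from scipy.optimize import least_squares
cr=lambda a:np.array(a)/3.8+[365,150]-.37
fix=[[-.14,.13,.13],[-.14,-.13,.13],[.14,.13,.13],[.14,-.13,.13],[-.108,.085,.135],[-.108,0,.142],[-.108,-.085,.142]]
px=cr([[42,510],[497,568],[98,27],[545,85],[126,462],[280,483],[433,503]])
lp=cr([[127,312],[577,368]])
def res(p):
    L=[lid(p[3],.195,s*.115,0) for s in(1,-1)]
    return (proj("top",toW(p,np.array(fix+L)))-np.r_[px,lp]).ravel()
r=least_squares(res,[.6,-.05,0,.6],loss="soft_l1")
p=r.x;print(p);print(res(p).reshape(-1,2).round(1).tolist())
np.save("p.npy",p)
print(toW(p,np.array([[-.108,y,.142] for y in(.085,0,-.085)]+[lid(p[3],.195,0,.02)])).round(4))
im=cv2.imread("pics/scene0.png")
pts=fix+[lid(p[3],.195,s*.115,h) for s in(1,-1) for h in(0,.02)]+[lid(p[3],0,s*.115,.02) for s in(1,-1)]
x0,y0=180,130
o=cv2.resize(im[y0:280,x0:340],None,fx=4.5,fy=4.0)
o=cv2.resize(im[y0:270,x0:340],None,fx=4,fy=4)
for q in proj("scene",toW(p,np.array(pts))): cv2.circle(o,tuple(int(v) for v in (q-[x0,y0]+.37)*4),3,(0,0,255),-1)
cv2.imwrite("pics/chk.png",o)
E
```

```text
[ 0.64129865 -0.13204964 -0.13104488  0.60104467]
[[-0.8, 0.1], [0.9, 0.6], [-0.3, -0.6], [0.5, -0.7], [0.2, 0.5], [0.3, 0.1], [0.2, 0.1], [-1.9, -0.6], [0.0, 0.2]]
[[ 0.5453 -0.0337  0.142 ]
 [ 0.5342 -0.1179  0.142 ]
 [ 0.5231 -0.2022  0.142 ]
 [ 0.617  -0.1288  0.2568]]
```

View pics/chk.png

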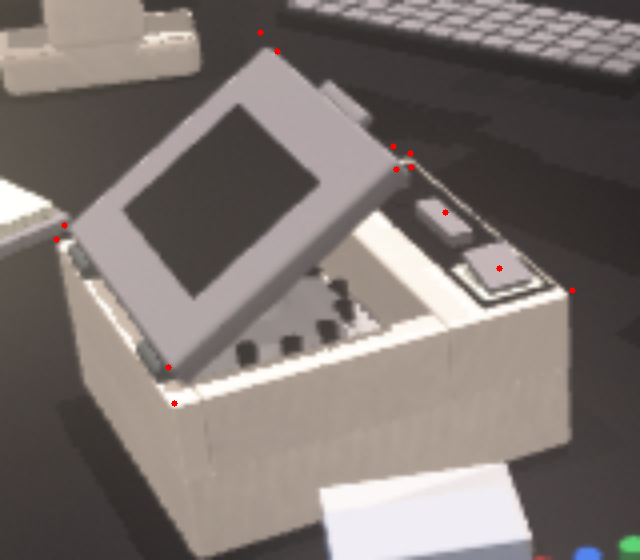

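The fitted model reprojects well in both views: start key (445,212), rocker (500,268), and corners. The lid is really at about 0.56 rad. Next I push the lid shut along its arc.

```bash
cat >> h.py <<'E'
p=np.load("p.npy")
def R(a=0,flip=1): # tool y along machine x; a leans the body to machine -y
    c,s=np.cos(p[2]),np.sin(p[2]);my=np.array([-s,c,0]);mx=np.array([c,s,0])
    z=np.sin(a)*my-np.cos(a)*np.array([0,0,1]);y=flip*mx
    return np.c_[np.cross(y,z),y,z]
def W(P): return toW(p,np.array(P))[0]
def F(): return ctrl.observe()["wrist_force"]
def st(): s=ctrl.observe();print("t",round(s["clock"],2),s["ee_pos"].round(4),s["wrist_force"].round(1))
def press(start,dirn,n,step,lim,speed=.02):
    f0=F()
    for i in range(1,n+1):
        ctrl.servo_line(start+np.array(dirn)*step*i,speed=speed)
        f=F()-f0
        print(i,ctrl.observe()["ee_pos"][2].round(4),f.round(1))
        if np.linalg.norm(f)>lim: break
E
python3 - <<'E'
from h import *
ctrl.gripper_to(0.0,20)
P=lambda th:W(lid(th,.172,0,.02))
for fl in(1,-1):
    q=ctrl.inverse_kinematics(P(.85),R(0,fl));print(fl,None if q is None else np.round(q,2))
q1=ctrl.inverse_kinematics(P(.85),R(0,1))
fl=1 if q1 is not None and abs(q1[5])<1.8 else -1
ctrl.goto(P(.85)+[0,0,.03],R(0,fl));st()
for th in np.arange(.75,.04,-.1):
    ctrl.servo_line(P(th),speed=.08);st()
s=P(.05);press(s,(P(0)-s)/np.linalg.norm(P(0)-s),9,.002,12)
st()
E
```

```text
1 [-0.32  0.33  1.3  -0.    1.51 -0.18]
-1 None
t 3.84 [ 0.6672 -0.1367  0.3022] [-0.  -0.5 -0.2]
t 4.53 [ 0.6541 -0.1339  0.2622] [-0.4  0.5  0. ]
t 4.89 [ 0.6416 -0.1321  0.2504] [ 0.1 -0.3 -0.1]
t 5.26 [ 0.6302 -0.1306  0.2371] [ 0.1 -0.3  0.2]
t 5.62 [ 0.62   -0.1292  0.2226] [-0.7  0.2  1. ]
t 5.99 [ 0.6114 -0.1281  0.2073] [-0.7  0.6 -0.4]
t 6.36 [ 0.6043 -0.1271  0.1911] [-0.4 -0.5 -0.3]
t 6.72 [ 0.5988 -0.1263  0.1744] [ 0.1 -0.6 -0.1]
t 7.09 [ 0.5951 -0.1258  0.1575] [-0.4  0.2  0.5]
1 0.1566 [-0.1 -0.2 -1.2]
2 0.1547 [-0.2 -0.6 -0.3]
3 0.1525 [-0.1 -0.4  0.2]
4 0.1504 [ 0.3 -0.6 -0.3]
5 0.1503 [-3.7  1.2  8.8]
6 0.1503 [-7.3  3.2 17.5]
t 8.59 [ 0.5948 -0.1259  0.1503] [-7.7  3.4 18. ]
```

```bash
python3 - <<'E'
from h import *
e=ctrl.observe()["ee_pos"]
ctrl.servo_line(e+[0,0,.06],speed=.15)
# above rocker raised end, leaning
a=.3
ctrl.goto(W([-.108,.085-.015+.0095*np.cos(a),.21]),R(a));st()
im=ctrl.capture("scene")[:,:,::-1]
cv2.imwrite("pics/s2.png",cv2.resize(im[120:270,180:340],None,fx=3.8,fy=3.8,interpolation=cv2.INTER_CUBIC))
E
```

```text
t 9.63 [ 0.5435 -0.0398  0.2083] [ 0.9 -0.2 -0.3]
```

View pics/s2.png

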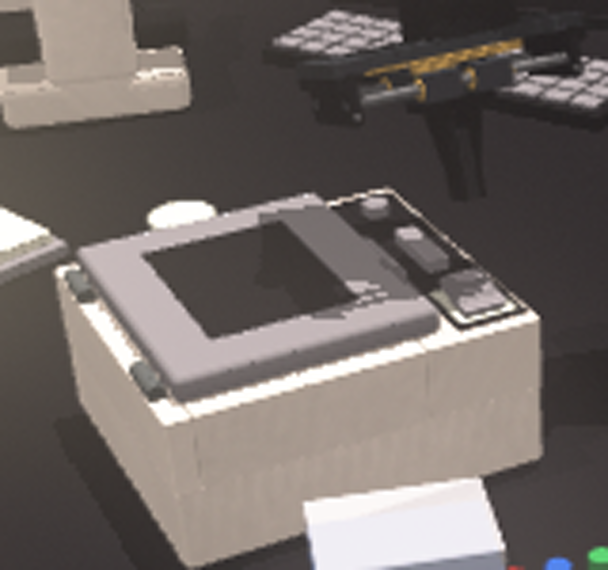

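The lid lies flat and shut, and the gripper is above the rocker. Pressing the rocker now.

```bash
python3 - <<'E'
from h import *
a=.3
s=W([-.108,.085-.015+.0095*np.cos(a),.156])
ctrl.servo_line(s,speed=.1);ctrl.dwell(.3);st()
press(s,[0,0,-1],16,.0015,12)
ctrl.servo_line(s+[0,0,.06],speed=.15)
m=W([-.108,0,.21]);ctrl.goto(m+[-.0,0,.05],R());st()
im=ctrl.capture("scene")[:,:,::-1]
cv2.imwrite("pics/s3.png",cv2.resize(im[160:220,260:330],None,fx=8,fy=8,interpolation=cv2.INTER_CUBIC))
E
```

```text
t 10.68 [ 0.5449 -0.0397  0.1567] [-0.  -0.9 -0.2]
1 0.1544 [0.6 0.8 0.4]
2 0.1528 [ 0.5  0.7 -0.2]
3 0.1513 [-0.6 -0.2 -0.3]
4 0.1498 [ 0.2  0.5 -1. ]
5 0.1486 [0.  0.7 0.8]
6 0.1472 [0.9 0.4 1.6]
7 0.1455 [ 2.1 -1.7  2.4]
8 0.1439 [ 0.6 -1.   2.3]
9 0.1423 [-0.  -1.6  2.8]
10 0.1415 [-2.  -1.9  6.1]
11 0.1413 [-5.4 -2.8 15. ]
t 14.52 [ 0.534  -0.1171  0.259 ] [-0.3 -0.4 -0.7]
```

View pics/s3.png

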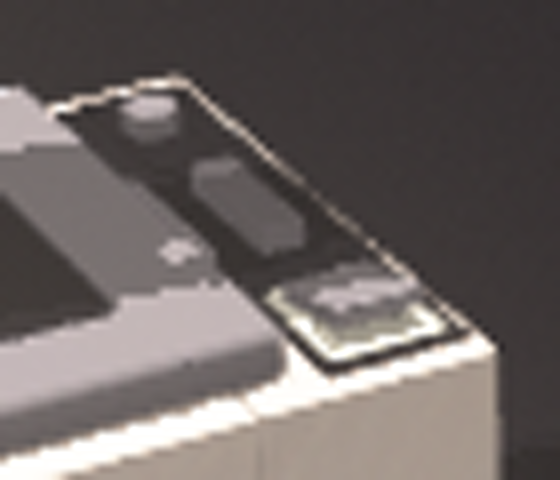

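The picture shows the rocker tipped over, with its near end now raised and showing its side face. The force trace agrees: about 7 mm of travel at 2–3 N, then a hard stop at the expected height. Now the start key.

```bash
python3 - <<'E'
from h import *
s=W([-.108,0,.148])
ctrl.servo_line(s,speed=.12);ctrl.dwell(.3);st()
press(s,[0,0,-1],14,.0015,12)
ctrl.servo_line(s+[0,0,.1],speed=.1);
ctrl.goto(W([-.108,-.3,.3])-[.1,0,0],R());ctrl.dwell(.3);st()
a=ctrl.capture("scene")[160:220,260:330,::-1];b=ctrl.capture("top")[150:305,365:565,::-1]
r=lambda i,w,h:cv2.resize(i,(w,h),interpolation=cv2.INTER_CUBIC)
cv2.imwrite("pics/s4.png",np.hstack([r(a,350,300),r(b,387,300)]))
E
```

```text
t 15.95 [ 0.5345 -0.118   0.1486] [ 0.3 -0.8 -0.8]
1 0.1464 [-1.  -0.1  0.6]
2 0.1448 [-0.6  0.5  0.7]
3 0.1434 [-1.   1.7  1.9]
4 0.1422 [-0.   0.9  1.8]
5 0.1408 [ 0.2 -0.6  2.5]
6 0.1392 [0.4 1.3 4.3]
7 0.1377 [1.  0.8 4.9]
8 0.1364 [0.3 1.  6. ]
9 0.1363 [-5.   1.9 14. ]
t 21.04 [ 0.3956 -0.4146  0.2999] [0.1 0.4 0. ]
```

View pics/s4.png

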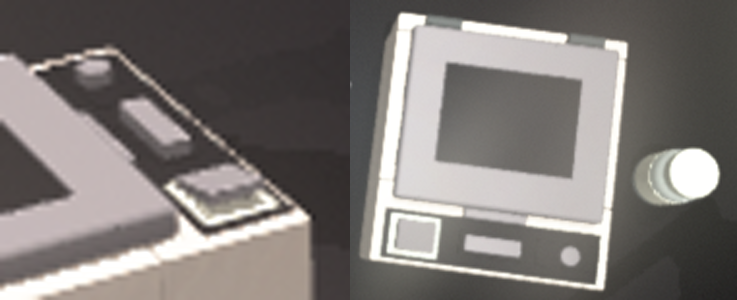

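The lid is shut, the rocker is over with its near end raised, the start key is back up after a full press to its stop at z = 0.136, and the jar hasn't moved. Handing in.

```bash
python3 -c "
from rig import ctrl
print(ctrl.sign_off())"
```

```text
the job is handed in; nothing more can be done
None
```

The centrifuge is started and the job is handed in at about 21 s: the lid is shut, the rocker is on, and the start key was pressed fully in and came back up; the stop key, tube rack, tip box and jar were not touched.

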